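Load the air press, bolt its lid and open the air

ROBOT

A 6-joint arm with a two-finger parallel gripper is mounted at the origin on the work surface. World frame = base frame: x ahead of the robot, y to its left, z up, the work surface at z = 0. Lengths are in m, angles in rad, forces in N, time in s.
With the tool pointing down it reaches from about 0.325 to 0.9 m from the base axis. Payload 6.1 kg.
Tool frame: the origin (TCP) lies on the centre line of the jaws, within the pads' length; the fingertips stand ahead of it and the grasp point (between the pads) lies 8 mm behind it (ctrl.tip_extent is the z of the fingertips in the tool frame, in m); z points along the fingers, y is the line along which they close (so a half turn about z gives the same grasp; the last joint's range is limited). The gripper opens to 87 mm and grips with 3 to 60 N. Pads are 19 mm wide; open, the fingers measure 117 mm over their backs; the gripper's body (75 mm by 190 mm) begins 51 mm behind the grasp point.
Start: joints at [1.214, 0.22, 1.526, -0, 1.395, -0.126], TCP at [0.143, 0.608, 0.234] pointing down, gripper open.
Joint ranges: [-2.98, 2.98], [-0.91, 2.08], [0.09, 2.57], [-1.24, 4.39], [0.2, 2.65], [-2.68, 2.68]. Speed limits (rad/s): [2.57, 2.57, 3.01, 3.14, 3.14, 3.14].

INTERFACE

Orientations are given as a rotation vector (axis times angle).
In Python, from rig import ctrl gives the robot as it stands.
- The arm moves only by the tool arm_command, never from a script. Its argument "rows" is a list that holds one entry, the list of rows, each a list of 7 numbers: the shift along the tool's x, y, z in units of 50 mm (1.0 is 50 mm), then the turn, a rotation vector about the tool's x, y, z in rad, then the opening, from 0 (shut) to 1 (fully open). A call has 1 to 20 rows; each row shifts and turns the commanded pose from where the row before left it, along the tool's axes as they then stand; what a row does not reach is not made up. A row lasts 1/10 s, in which the tool goes at most 50 mm and 8.59 degrees, less where a joint would pass 70% of its speed; a pose out of reach is approached as far as the arm can. A call is refused whole if a number of a shift passes 1 or a number of a turn 0.15, either way. A call with a gripper value outside its range is refused whole. The fingers move at their own pace and stop on an object; "grip_force" is the grip in N (left out, the last holds). Time passes only in rows, so rows that do not move let the fingers close. It gives the time, the measured TCP pose, the force, the opening and the grip force at its end, in the units of the state.
- ctrl.get_state(): the state, without advancing time (a new reading comes with each control period).
- ctrl.snapshot(name): name is "side" or "top" or "wrist"; returns (picture, depth): 400x640x3 uint8, red, green, blue; 400x640 float32, m along the optical axis (not along the pixel's ray), 0 where there is no reading.
- ctrl.get_calibration(name): a dict with "camera_matrix" (3x3 intrinsics, pixels), "extrinsics" (4x4, takes a point from world to camera coordinates). Camera axes: x right, y down, z forward; pixel columns grow to the right and rows downward; lengths in m; the calibration is good to about 2 mm. The wrist camera is an equidistant fisheye: a pixel r from the principal point sees the ray r / f radians off the axis. A picture is of the moment at which its call begins: read the wrist's pose just before it. get_calibration takes no time and is no camera call; for the wrist camera it gives the pose at the moment of the call.
- ctrl.close_job(): hands the job in; it is judged then, once.
The state is a dict: "clock": time; "joint_positions": joint angles; "dq": joint speeds; "joint_torque": joint torques, N m; "eef_pos": TCP position; "tool_rot": TCP orientation; "contact_force": force on the tool from outside, world axes, zero at the start; "wrist_torque": the same for the moment, N m; "finger_gap": finger opening in m; "grasp_force": force on a finger pad.
Only numpy, scipy, OpenCV 4.12 (cv2) and the standard library are available. Lean on these libraries where they do the work, as an engineer would, in place of code of your own. Each camera call takes 0.05 s, during which the arm holds its last target. There are 200 camera calls.

TASK

Put the violin neck into the bed of the green air press, either way round, then swing the plywood lid fully shut and slide the red-handled bolt fully home through the keeper on the lid. Only once the lid is bolted, turn the yellow cock handle a full quarter turn until it lies along the brass pipe, to let in the air. Leave the cup, the flask and the punch case undisturbed.

Things in the scene. Friction and masses are not known exactly. Their poses are not given: they have to be found in the camera images.
- press: Fixed green bench air press, turned up to 20 deg on the bench. Origin under it at bench level, on the line (y 0) where deck and bed meet. Deck: x -130 to 130, y -170 to 0 mm, top 74 mm above the bench; carries bolt, cock, pipe and a gauge disc (20 mm high, at x 105, y -145). Bed: open plywood-walled trough on the +y side, y 0 to 125, inside 190 (x) by 95 mm (y), rim 60 mm above the bench
- bed (a point): centre of the cork floor of the bed, 22 mm above the bench and 38 mm below its rim; at press x 0, y 62.5 mm. Fixed to the press, same axes
- hinge (a point): point on the lid's hinge axis, at the middle of its length; the axis runs along the press's x, at press y 125 mm, 67 mm above the bench. Fixed to the press, same axes
- lid (a joint): Angle of the plywood lid, rad: 0 = shut (level, reaching from the hinge to press -y, top 74 mm above the bench, flush with the deck), 1.57 = upright, 1.95 = leaning out to press +y. 210 mm along the hinge, 122 mm from hinge to free edge, 14 mm thick, hinge axis at mid-thickness, 0.4 kg. Stiff: stays where it is left, takes 3 to 7 N at the free edge. Push its outer (upper) face to shut it
- keeper (a point): middle of the opening of the steel keeper staple (30 mm wide, 28 mm high) on the lid's outer face at press x +60 mm, 100 mm from the hinge, 20 mm outward from the lid's mid-plane; moves with the lid. The lid also has a black knob (26 mm across, 28 mm high) on that face at press x -60 mm, 98 mm from the hinge; the face between the two is bare
- bolt (a joint): travel of the bolt, m: 0 = fully drawn back, 0.060 = fully home against its stop, its tip right through the keeper on the shut lid. It slides along the press's +y, at press x 60 mm; friction 3 N
- bolt_top (a point): centre of the top of the bolt's red upright handle, a round post 14 mm across, top 138 mm above the bench, 45 mm tall above the rod (14 mm across, axis 86 mm above the bench); moves with the bolt. It stands at press y -90 mm at travel 0, -30 mm when home. The rod's two guides (press y -130 and -11, each 16 mm along y, 32 mm wide) are 98 mm high above the bench
- cock (a joint): angle of the yellow cock handle, rad: 0 = shut (handle points to press -x, across the pipe), 1.571 = open, against a hard stop (handle points to press -y, along the brass pipe). It turns counter-clockwise seen from above and stays where it is left; friction 0.2 N m
- cock_axis (a point): point on the cock's vertical axis at handle mid-height, 116 mm above the bench, at press x -40, y -90; fixed. The handle is a bar 14 mm wide, 16 mm high (108 to 124 mm above the bench), reaching 93 mm from the axis. Below it: the brass pipe along press y (top 94 mm above the bench) and the valve body (30 x 50 mm, top 104 mm)
- cock_tip (a point): end of the cock handle, 93 mm from the axis, at mid-height; moves with the handle
- neck: pale wooden violin neck lying on its side, loose, 152 mm long along its x, 28 mm high, 0.1 kg; origin under its middle, at bench level. Its shaft is 26 mm wide (y), straight for 80 mm round the origin; at its -x end is a round scroll 44 mm across, at its +x end a heel block 42 mm wide, both shifted 6 mm to its +y
- cup: white paper-coloured cup, 74 mm across, 90 mm high, bystander; origin under its centre
- flask: red flask with black cap and side handle, 108 mm across, 157 mm high, bystander; origin under its centre
- punches: black case with two rows of steel letter punches, 70 x 110 x 32 mm, bystander; origin under its centre

How it is judged:
By the outcome, as a careful person would: the job done as asked, in the order asked, and still so for the second after the job is handed in, with the robot touching nothing.
It also fails if it takes over 70 s, if anything falls off the work surface, if the arm or the gripper's body presses on something with over 40 N, if the wrist force passes 120 N, or if a joint passes its speed limit or range.

## Working session

There is one attempt and no reset: what is moved stays moved. The work goes in short steps, Python scripts to look and compute and a tool call to move; the robot and the scene stay as the last step left them, time stands still between calls to the robot, and variables do not carry over. Pictures are saved under pics/ and viewed, at most 10 in all, crops included, and the job is handed in when it is done.

Besides the shell and the picture viewer there is one more tool, called after "Request:" as name([rows], argument=value, ...), one row to a line, values as JSON. arm_command: Moves the arm, as the interface text tells. Its arguments: {"type":"object","properties":{"rows":{"type":"array"},"grip_force":{"type":"number"}},"required":["rows"]}

```bash
mkdir -p pics; cat > h.py <<'E'
import numpy as np, cv2
from rig import ctrl
def snap(n,f):
    p,d=ctrl.snapshot(n); cv2.imwrite(f'pics/{f}.png',p[:,:,::-1]); np.save(f'pics/{f}.npy',d); return p,d
def w(n,d,u,v,z=None):
    c=ctrl.get_calibration(n);K=c['camera_matrix'];E=np.linalg.inv(c['extrinsics'])
    r=np.linalg.inv(K)@[u,v,1]
    if z is None:
        q=np.median(d[v-1:v+2,u-1:u+2]); return (E@np.r_[r*q,1])[:3]
    o=E[:3,3]; dr=E[:3,:3]@r
    return o+dr*(z-o[2])/dr[2]
E
python3 - <<'E'
from h import *
snap('top','top0');snap('side','side0')
for n in('top','side'):
    c=ctrl.get_calibration(n);print(np.round(np.linalg.inv(c['extrinsics']),3),c['camera_matrix'][0])
s=ctrl.get_state();print({k:np.round(v,3) for k,v in s.items()},ctrl.tip_extent)
E
```

```text
[[ 0.013 -0.986  0.166  0.375]
 [-1.    -0.009  0.025  0.018]
 [-0.023 -0.167 -0.986  1.261]
 [ 0.     0.     0.     1.   ]] [426.96759033   0.         326.14575641]
[[ 0.932 -0.17   0.32   0.037]
 [-0.362 -0.472  0.804 -1.244]
 [ 0.014 -0.865 -0.501  0.915]
 [ 0.     0.     0.     1.   ]] [495.28613653   0.         321.37332625]
{'clock': np.float64(0.1), 'joint_positions': array([ 1.214,  0.221,  1.528, -0.   ,  1.395, -0.126]), 'dq': array([-0.   , -0.002, -0.002, -0.001,  0.   ,  0.001]), 'joint_torque': array([  0.   , -49.594, -38.852,   0.07 ,   0.051,  -0.   ]), 'eef_pos': array([0.143, 0.608, 0.233]), 'tool_rot': array([-3.62e-01, -3.12e+00,  3.00e-03]), 'contact_force': array([ 0.003,  0.261, -0.9  ]), 'wrist_torque': array([ 0.047, -0.008,  0.004]), 'grasp_force': np.float64(0.0), 'finger_gap': np.float64(0.087)} 0.011
```

View pics/top0.png

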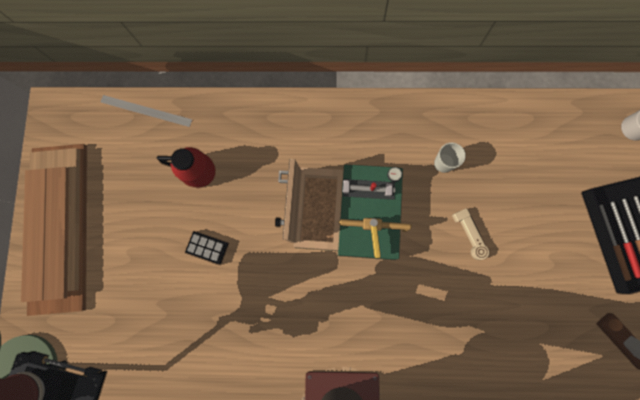

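View pics/side0.png

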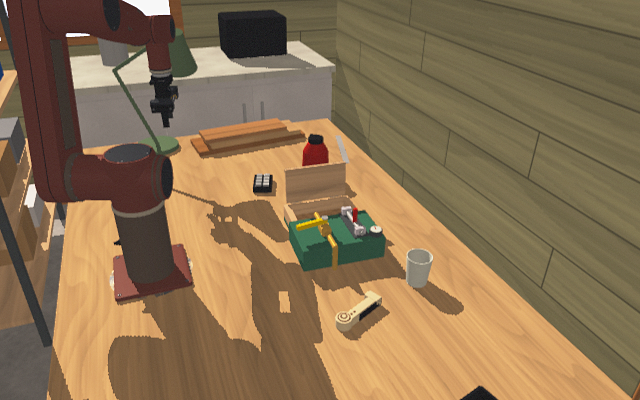

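The top view shows the press at (345,210), its lid open at the left, the neck at (470,235), the cup at (450,157), the flask at (193,167) and the punches at (207,247). Press axes are close to the world axes. I'll enlarge it to measure.

```bash
python3 - <<'E'
import cv2
p=cv2.imread('pics/top0.png')[145:275,270:500]
p=cv2.resize(p,None,fx=3.45,fy=3.45,interpolation=cv2.INTER_CUBIC)
cv2.imwrite('pics/crop0.png',p);print(p.shape)
E
```

```text
(448, 794, 3)
```

View pics/crop0.png

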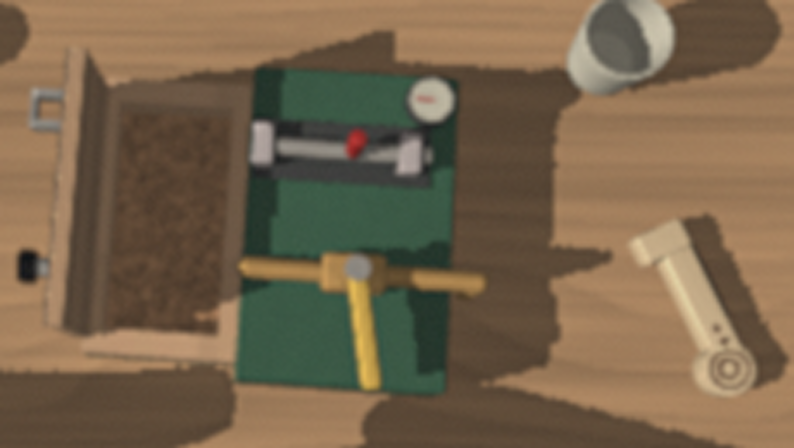

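```bash
cat >> h.py <<'E'
def fit(P,W):
    P=np.array(P);W=np.array(W);a=P-P.mean(0);b=W-W.mean(0)
    t=np.arctan2((a[:,0]*b[:,1]-a[:,1]*b[:,0]).sum(),(a*b).sum())
    R=np.array([[np.cos(t),-np.sin(t)],[np.sin(t),np.cos(t)]]);o=W.mean(0)-R@P.mean(0)
    return t,o,W-(P@R.T+o)
E
python3 - <<'E'
from h import *
d=np.load('pics/top0.npy')
f=lambda cu,cv,z:w('top',d,270+(cu+.5)/3.45-.5,145+(cv+.5)/3.45-.5,z)[:2]
pp=[(.13,0),(.13,-.17),(-.13,-.17),(-.13,0),(-.04,-.09),(.105,-.145),(.06,-.09)]
ww=[f(257,68,.074),f(458,80,.074),f(443,393,.074),f(237,380,.074),f(358,267,.124),f(431,100,.094),f(359,136,.138)]
t,o,r=fit(pp[:6],ww[:6]);print('press',np.degrees(t),o,np.round(r*1000,1),ww[6])
R=np.array([[np.cos(t),-np.sin(t)],[np.sin(t),np.cos(t)]]);print('bolt pred',R@pp[6]+o)
print('tip',f(370,388,.116),'keeper',f(46,110,.2),'knob',f(28,266,.2))
# neck by depth
V,U=np.mgrid[200:265,445:500]
c=ctrl.get_calibration('top');K=c['camera_matrix'];E=np.linalg.inv(c['extrinsics'])
q=d[V,U];X=np.stack([(U-K[0,2])/K[0,0]*q,(V-K[1,2])/K[1,1]*q,q,np.ones_like(q)],-1)@E.T
z=X[...,2];print('table z',np.median(z[z<.012]),'top',np.percentile(z,98))
m=(z>.018)&(z<.04);M=X[m][:,:2];print(m.sum(),M.mean(0))
sc=f(727,370,.028);he=np.mean([f(*p,.028) for p in[(630,243),(683,220)]],0)
print('scroll',sc,'heel',he,np.linalg.norm(he-sc))
# template fit
from scipy.optimize import minimize
import cv2
def model(n=0.002):
    g=np.mgrid[-.08:.08:n,-.04:.04:n].reshape(2,-1).T;x,y=g.T
    k=((x+.054)**2+(y-.006)**2<.022**2)|((abs(y)<.013)&(x>-.05)&(x<.06))|((x>.045)&(x<.076)&(abs(y-.006)<.021))
    return g[k]
from scipy.spatial import cKDTree
G=model()
def cost(p):
    a=p[2];Rn=np.array([[np.cos(a),-np.sin(a)],[np.sin(a),np.cos(a)]])
    H=G@Rn.T+p[:2]
    return (cKDTree(H).query(M)[0]**2).mean()+(cKDTree(M).query(H)[0]**2).mean()
a=np.arctan2(*(he-sc)[::-1])
b=minimize(cost,[*M.mean(0),a],method='Nelder-Mead',options=dict(initial_simplex=[[*M.mean(0),a],[*(M.mean(0)+[.01,0]),a],[*(M.mean(0)+[0,.01]),a],[*M.mean(0),a+.1]]))
print(b.x,np.degrees(b.x[2]),b.fun**.5)
for n,(u,v) in dict(cup=(450,155),flask=(182,158),pun=(207,246)).items(): print(n,w('top',d,u,v))
E
```

```text
press -3.27391021545658 [0.55472732 0.00744489] [[-2.2 -2.3]
 [-1.6  1.7]
 [ 1.8  3.1]
 [ 0.4 -2.6]
 [ 1.6 -0.4]
 [ 0.1  0.5]] [ 0.61187312 -0.08066441]
bolt pred [ 0.60948955 -0.08583479]
tip [ 0.41865901 -0.08985186] keeper [0.61664104 0.15554389] knob [0.50049481 0.16523666]
table z 0.00017103987270061793 top 0.03208398335436405
631 [ 0.49041993 -0.37310285]
scroll [ 0.44021431 -0.39211623] heel [ 0.55518303 -0.33889963] 0.1266878513760784
[ 0.49274815 -0.37643667  0.42800541] 24.522903365587037 0.0015951995610295128
cup [ 0.72976431 -0.32109294  0.0104111 ]
flask [0.67567811 0.43519547 0.15638494]
pun [0.44814272 0.39206315 0.02939721]
```

```bash
python3 - <<'E'
from h import *
a=cv2.imread('pics/side0.png')
A=cv2.resize(a[30:140,110:220],(440,440),interpolation=cv2.INTER_CUBIC)
p,d=snap('wrist','wr0')
b=cv2.resize(p[:,:,::-1],(355,222)); b=cv2.copyMakeBorder(b,0,218,0,0,0)
cv2.imwrite('pics/g.png',np.hstack([A,b]))
# body from side depth: points near the tool
c=ctrl.get_calibration('side');K=c['camera_matrix'];E=np.linalg.inv(c['extrinsics'])
q=np.load('pics/side0.npy');V,U=np.mgrid[0:400,0:640]
X=np.stack([(U-K[0,2])/K[0,0]*q,(V-K[1,2])/K[1,1]*q,q,np.ones_like(q)],-1)@E.T
P=X[q>0][:,:3]-[.143,.608,.233]
ty=np.array([.229,.973,0]);tx=np.array([-.973,.229,0])
for h in range(-20,200,20):
    k=(abs(P[:,:2]).max(1)<.16)&(P[:,2]*1000>h)&(P[:,2]*1000<h+20)
    if k.sum()>3: print(h,k.sum(),np.round([np.percentile(P[k]@tx,[2,98]),np.percentile(P[k]@ty,[2,98])],3).tolist())
E
```

```text
-20 41 [[-0.014, 0.007], [-0.06, 0.052]]
0 40 [[-0.015, 0.007], [-0.063, 0.048]]
20 33 [[-0.015, 0.007], [-0.071, -0.053]]
40 39 [[-0.04, 0.029], [-0.092, 0.06]]
60 165 [[-0.041, 0.032], [-0.096, 0.07]]
80 240 [[-0.04, 0.032], [-0.102, 0.087]]
100 108 [[-0.029, 0.019], [-0.093, 0.016]]
120 183 [[-0.107, 0.017], [-0.059, 0.152]]
140 295 [[-0.108, 0.029], [-0.059, 0.167]]
160 244 [[-0.105, 0.026], [-0.039, 0.167]]
180 242 [[-0.099, 0.029], [-0.043, 0.164]]
```

View pics/g.png

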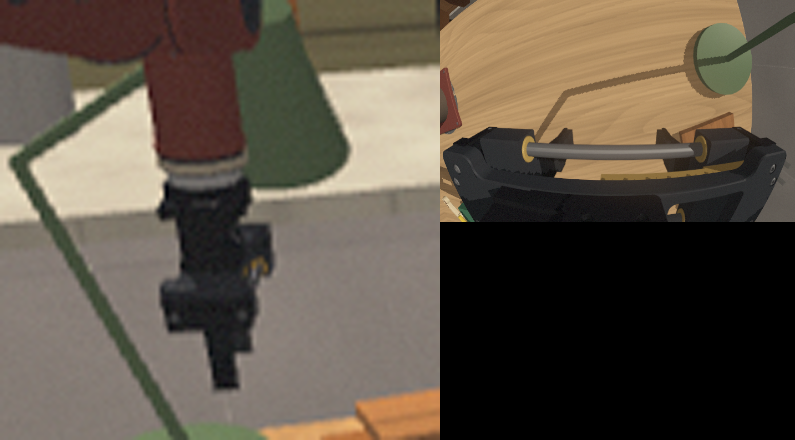

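The crop shows the gripper body as a wide rail, ±95 mm along the closing axis. It needs clearance from the open lid, so I'll measure the lid angle and plan the approach to the neck.

```bash
cat >> h.py <<'E'
import json
from scipy.spatial.transform import Rotation as Ro
T=np.radians(-3.27);O=np.array([.5547,.0074])
def pw(x,y,z): # press mm -> world m
    c,s=np.cos(T),np.sin(T);return np.array([O[0]+(c*x-s*y)/1e3,O[1]+(s*x+c*y)/1e3,z/1e3])
def wp(P):
    c,s=np.cos(T),np.sin(T);d=np.asarray(P)[...,:2]-O;return np.stack([c*d[...,0]+s*d[...,1],-s*d[...,0]+c*d[...,1],np.asarray(P)[...,2]],-1)*1e3
def down(yaw): # tool x at yaw deg, z down
    y=np.radians(yaw);x=np.array([np.cos(y),np.sin(y),0]);return Ro.from_matrix(np.stack([x,np.cross([0,0,-1],x),[0,0,-1]],1))
def cloud(n,f):
    c=ctrl.get_calibration(n);K=c['camera_matrix'];E=np.linalg.inv(c['extrinsics']);q=np.load(f'pics/{f}.npy');V,U=np.mgrid[0:400,0:640]
    X=np.stack([(U-K[0,2])/K[0,0]*q,(V-K[1,2])/K[1,1]*q,q,np.ones_like(q)],-1)@E.T
    return X[q>0][:,:3]
def plan(wps,grip,vmax=.04,start=None):
    """wps: [(pos,Rotation,[vmax])]; print rounded rows"""
    s=ctrl.get_state();p=np.array(s['eef_pos']);R=Ro.from_rotvec(s['tool_rot'])
    if start: p,R=start
    rows=[]
    for k in wps:
        P,Q=k[:2];v=k[2] if len(k)>2 else vmax
        rv=(R.inv()*Q).magnitude();n=int(np.ceil(max(np.linalg.norm(P-p)/v,rv/.13,1)))
        for i in range(n):
            m=n-i;sh=R.inv().apply((P-p)/m)/.05;tr=(R.inv()*Q).as_rotvec()/m
            sh=np.round(sh,2);tr=np.round(tr,3);rows.append([*map(float,sh),*map(float,tr),grip])
            p=p+R.apply(sh*.05);R=R*Ro.from_rotvec(tr)
    print(len(rows),'end',p.round(4),R.as_rotvec().round(3));print(json.dumps(rows).replace(' ','').replace('0.0,','0,'))
def st():
    s=ctrl.get_state();R=Ro.from_rotvec(s['tool_rot']).as_matrix();print({k:np.round(s[k],4).tolist() for k in('clock','eef_pos','contact_force','finger_gap','grasp_force','joint_positions')},'yaw',np.degrees(np.arctan2(R[1,0],R[0,0])).round(2),'tilt',np.degrees(np.arccos(-R[2,2])).round(2),'press',wp(s['eef_pos']).round(1))
E
python3 - <<'E'
from h import *
for n,f in(('side','side0'),('top','top0')):
    P=wp(cloud(n,f));k=(abs(P[:,0])<95)&(P[:,1]>105)&(P[:,1]<195)&(P[:,2]>85)
    Q=P[k];print(n,len(Q),Q[:,2].max())
    for h in range(80,200,15):
        m=(Q[:,2]>h)&(Q[:,2]<h+15)
        if m.sum()>3:print(h,m.sum(),np.percentile(Q[m][:,1],[5,50,95]).round(1),np.median(Q[m][:,2]).round(1))
s=ctrl.get_state()
g=np.array([.4927,-.3764,.0]);Y=24.5
plan([([.40,.12,.26],down(75)),(g+[0,0,.15],down(Y)),(g+[0,0,.07],down(Y)),(g+[0,0,.021],down(Y),.02)],1)
E
```

```text
side 1561 189.84161935923004
80 133 [112.2 117.7 123. ] 90.5
95 215 [112.9 118.3 124.9] 102.2
110 216 [114.3 120.  125.7] 117.2
125 223 [114.9 120.7 126.6] 132.8
140 219 [116.2 122.2 127.8] 147.0
155 226 [117.6 122.9 128.2] 162.3
170 258 [118.8 124.8 137.3] 178.4
185 71 [120.4 126.3 134.7] 186.2
top 1064 195.05996343107856
80 38 [118.5 119.  119.5] 91.1
95 66 [119.1 119.8 120.6] 102.0
110 65 [120.1 120.8 121.7] 117.3
125 74 [121.2 122.  122.7] 132.2
140 71 [122.4 123.1 123.8] 148.3
155 114 [123.6 124.4 162.7] 164.2
170 207 [124.5 145.8 165. ] 174.8
185 429 [126.1 132.9 140.2] 188.9
32 end [ 0.4927 -0.3763  0.0209] [3.07  0.667 0.   ]
[[-0.52,-0.59,-0.04,-0,0,0.114,1],[-0.58,-0.53,-0.04,-0,0,0.114,1],[-0.64,-0.46,-0.04,-0,0,0.114,1],[-0.69,-0.39,-0.04,-0,0,0.115,1],[-0.73,-0.31,-0.04,-0,0,0.114,1],[-0.76,-0.22,-0.04,-0,0,0.115,1],[-0.78,-0.13,-0.04,-0,0,0.114,1],[-0.79,-0.04,-0.04,-0,0,0.115,1],[-0.78,0.04,-0.04,-0,0,0.114,1],[-0.77,0.14,-0.04,-0,0,0.115,1],[-0.76,0.22,-0.03,-0,0,0.114,1],[-0.72,0.31,-0.04,-0,0.001,0.115,1],[-0.69,0.39,-0.03,-0,0,0.114,1],[-0.63,0.46,-0.04,-0,0.001,0.115,1],[-0.7,0.34,0.17,-0,-0,0.068,1],[-0.68,0.38,0.17,-0,-0,0.068,1],[-0.65,0.43,0.17,-0,-0,0.068,1],[-0.62,0.47,0.17,-0,-0,0.068,1],[-0.58,0.51,0.17,-0,-0,0.068,1],[-0.55,0.55,0.17,-0,-0,0.068,1],[-0.51,0.59,0.17,-0,-0,0.068,1],[-0.47,0.62,0.17,-0,-0,0.068,1],[-0.43,0.65,0.17,-0,0,0.067,1],[-0.38,0.68,0.17,-0,0,0.068,1],[-0.34,0.7,0.17,-0,0,0.067,1],[-0.29,0.72,0.16,-0,0,0.068,1],[-0.23,0.73,0.17,-0.001,0,0.067,1],[-0,0,0.8,0,0,0,1],[-0,0,0.8,0,0,0,1],[-0,0,0.33,0,0,0,1],[-0,0,0.32,0,0,0,1],[-0,0,0.33,0,0,0,1]]
```

```bash
python3 - <<'E'
from h import *
D=down(86.7)
plan([([.40,.30,.26],down(110)),(pw(0,60,255),D),(pw(0,60,160),D)],0)
E
```

```text
22 end [0.558  0.0671 0.16  ] [ 2.285  2.156 -0.   ]
[[-0.58,-0.44,-0.05,-0,0,0.09,0],[-0.62,-0.38,-0.05,-0,0,0.09,0],[-0.65,-0.33,-0.05,-0,0,0.09,0],[-0.68,-0.27,-0.05,-0,0,0.09,0],[-0.7,-0.2,-0.05,-0,0,0.09,0],[-0.72,-0.14,-0.05,-0,0,0.09,0],[-0.73,-0.08,-0.05,-0,0,0.09,0],[-0.73,-0.01,-0.05,-0,0,0.09,0],[-0.73,0.06,-0.05,-0,0,0.09,0],[-0.72,0.12,-0.05,-0.001,0.001,0.09,0],[-0.7,0.18,-0.04,-0,0,0.091,0],[-0.68,0.17,0.01,-0,0,0.051,0],[-0.67,0.21,0.01,-0,0,0.051,0],[-0.66,0.24,0.01,-0,0,0.051,0],[-0.65,0.28,0.01,-0,0,0.051,0],[-0.63,0.31,0.01,-0,0,0.051,0],[-0.62,0.34,0.02,-0,0,0.051,0],[-0.6,0.37,0.01,-0,0,0.05,0],[-0.58,0.39,0.02,-0,0,0.051,0],[0,0,0.63,-0,0,-0,0],[0,0,0.63,-0,0,-0,0],[0,0,0.64,-0,0,-0,0]]
```

Request:
arm_command([
  [[-0.58,-0.44,-0.05,0,0,0.09,0],[-0.62,-0.38,-0.05,0,0,0.09,0],[-0.65,-0.33,-0.05,0,0,0.09,0],[-0.68,-0.27,-0.05,0,0,0.09,0],[-0.7,-0.2,-0.05,0,0,0.09,0],[-0.72,-0.14,-0.05,0,0,0.09,0],[-0.73,-0.08,-0.05,0,0,0.09,0],[-0.73,-0.01,-0.05,0,0,0.09,0],[-0.73,0.06,-0.05,0,0,0.09,0],[-0.72,0.12,-0.05,0,0,0.09,0],[-0.7,0.18,-0.04,0,0,0.091,0],[-0.68,0.17,0.01,0,0,0.051,0],[-0.67,0.21,0.01,0,0,0.051,0],[-0.66,0.24,0.01,0,0,0.051,0],[-0.65,0.28,0.01,0,0,0.051,0],[-0.63,0.31,0.01,0,0,0.051,0],[-0.62,0.34,0.02,0,0,0.051,0],[-0.6,0.37,0.01,0,0,0.05,0],[-0.58,0.39,0.02,0,0,0.051,0],[0,0,0,0,0,0,0]],
])

```text
clock: 2.15
eef_pos: [0.5596, 0.0641, 0.2549]
tool_rot: [2.29, 2.15, -0.002]
contact_force: [0.0, -0.5, 0.8]
finger_gap: 0.0005
grasp_force: 0.0
```

```bash
python3 - <<'E'
from h import *
st()
E
```

```text
{'clock': 2.15, 'eef_pos': [0.5596, 0.0641, 0.2549], 'contact_force': [0.0331, -0.4824, 0.7555], 'finger_gap': 0.0005, 'grasp_force': 0.0, 'joint_positions': [-0.0252, 0.0597, 1.6644, -0.0014, 1.4176, 0.0381]} yaw 86.38 tilt 0.08 press [  1.6  56.8 254.9]
```

Request:
arm_command([
  [[0,0,0.65,0,0,0,0],[0,0,0.65,0,0,0,0],[0,0,0.6,0,0,0,0],[0.5,0,0,0,0,0,0],[0.4,0,0,0,0,0,0],[0.1,0,0,0,0,0,0],[0.1,0,0,0,0,0,0],[0.1,0,0,0,0,0,0],[0.1,0,0,0,0,0,0],[0.1,0,0,0,0,0,0],[0.06,0,0,0,0,0,0],[0.06,0,0,0,0,0,0]],
])

```text
clock: 3.35
eef_pos: [0.5626, 0.1432, 0.1606]
tool_rot: [2.285, 2.156, -0.0]
contact_force: [-0.7, -3.9, -1.5]
finger_gap: 0.0004
grasp_force: 1.9
```

Request:
arm_command([
  [[0.06,0,0,0,0,0,0],[0.06,0,0,0,0,0,0],[0.06,0,0,0,0,0,0],[0,0,0,0,0,0,0]],
])

```text
clock: 3.75
eef_pos: [0.5632, 0.1487, 0.1606]
tool_rot: [2.282, 2.153, -0.009]
contact_force: [-1.8, -18.8, 1.5]
finger_gap: 0.0005
grasp_force: 8.6
```

```bash
python3 - <<'E'
from h import *
st()
g=np.array([.4927,-.3764,.0]);Y=24.5
s=ctrl.get_state();p=s['eef_pos'];D=down(86.7)
plan([(p-[0,.04,0],D),(p+[0,-.04,.10],D),([.50,-.10,.26],down(60)),(g+[0,0,.15],down(Y)),(g+[0,0,.07],down(Y)),(g+[0,0,.021],down(Y),.02)],1)
E
```

```text
{'clock': 3.75, 'eef_pos': [0.5632, 0.1487, 0.1606], 'contact_force': [-1.7755, -18.7858, 1.485], 'finger_gap': 0.0005, 'grasp_force': 8.573, 'joint_positions': [0.1269, 0.1838, 1.7099, -0.0076, 1.2496, 0.1875]} yaw 86.67 tilt 0.43 press [  0.4 141.5 160.6]
24 end [ 0.4925 -0.3763  0.0208] [-3.07  -0.666 -0.   ]
[[-0.4,0.02,0,-0,0.004,-0,1],[-0.4,0.03,0,-0,0.003,-0.001,1],[0,-0,-0.67,-0,0,0,1],[0,-0,-0.66,-0,0,0,1],[0,-0,-0.67,-0,0,0,1],[-0.71,-0.17,0,-0,0,0.078,1],[-0.72,-0.12,0,-0,0,0.078,1],[-0.72,-0.06,0,-0,0,0.078,1],[-0.73,-0,0.01,-0,0,0.077,1],[-0.72,0.05,0,-0,0,0.078,1],[-0.72,0.11,0.01,-0,0.001,0.077,1],[-0.61,0.33,0.27,-0,-0,0.077,1],[-0.58,0.38,0.28,-0,-0,0.078,1],[-0.55,0.42,0.27,-0,-0,0.077,1],[-0.51,0.46,0.28,-0,-0,0.078,1],[-0.48,0.5,0.27,-0,-0,0.077,1],[-0.44,0.53,0.28,-0,-0,0.078,1],[-0.4,0.57,0.27,-0,-0,0.077,1],[-0.35,0.59,0.28,-0,-0,0.078,1],[0,0,0.8,-0,-0,-0,1],[0,0,0.8,-0,-0,-0,1],[0,0,0.33,-0,-0,-0,1],[0,0,0.32,-0,-0,-0,1],[0,0,0.33,-0,-0,-0,1]]
```

Request:
arm_command([
  [[-0.4,0.02,0,0,0.004,0,0],[-0.4,0.03,0,0,0.003,0,0],[0,0,-0.67,0,0,0,1],[0,0,-0.66,0,0,0,1],[0,0,-0.67,0,0,0,1],[-0.71,-0.17,0,0,0,0.078,1],[-0.72,-0.12,0,0,0,0.078,1],[-0.72,-0.06,0,0,0,0.078,1],[-0.73,0,0.01,0,0,0.077,1],[-0.72,0.05,0,0,0,0.078,1],[-0.72,0.11,0.01,0,0,0.077,1],[-0.61,0.33,0.27,0,0,0.077,1],[-0.58,0.38,0.28,0,0,0.078,1],[-0.55,0.42,0.27,0,0,0.077,1],[-0.51,0.46,0.28,0,0,0.078,1],[-0.48,0.5,0.27,0,0,0.077,1],[-0.44,0.53,0.28,0,0,0.078,1],[-0.4,0.57,0.27,0,0,0.077,1],[-0.35,0.59,0.28,0,0,0.078,1],[0,0,0,0,0,0,1]],
])

```text
clock: 5.75
eef_pos: [0.4915, -0.3752, 0.1441]
tool_rot: [-3.064, -0.656, -0.003]
contact_force: [-1.6, 0.8, 0.9]
finger_gap: 0.0869
grasp_force: 0.0
```

```bash
python3 - <<'E'
from h import *
st()
g=np.array([.4927,-.3764,.0]);Y=24.5
plan([(g+[0,0,.07],down(Y)),(g+[0,0,.021],down(Y),.02)],1)
snap('top','top1')
P=wp(cloud('top','top1'));k=(abs(P[:,0])<95)&(P[:,1]>105)&(P[:,1]<215)&(P[:,2]>85);Q=P[k]
for h in range(80,200,15):
    m=(Q[:,2]>h)&(Q[:,2]<h+15)
    if m.sum()>3:print(h,m.sum(),np.percentile(Q[m][:,1],[2,50]).round(1),np.median(Q[m][:,2]).round(1))
E
```

```text
{'clock': 5.75, 'eef_pos': [0.4915, -0.3752, 0.1441], 'contact_force': [-1.5917, 0.7597, 0.9343], 'finger_gap': 0.0869, 'grasp_force': 0.0, 'joint_positions': [-0.7827, 0.2838, 1.6239, 0.0063, 1.2393, 0.3644]} yaw 24.16 tilt 0.46 press [ -41.3 -385.6  144.1]
5 end [ 0.4928 -0.3764  0.0211] [-3.07e+00 -6.67e-01  1.00e-03]
[[0,0.02,0.74,-0.004,-0.002,-0.003,1],[0.01,0.02,0.74,-0.003,-0.002,-0.003,1],[-0,-0,0.33,-0,0,-0,1],[-0,-0,0.33,-0,0,-0,1],[-0,-0,0.32,-0,0,-0,1]]
80 106 [122.4 126. ] 89.1
95 200 [126.8 130.9] 101.8
110 194 [133.  136.9] 117.5
125 207 [138.5 143. ] 132.9
140 249 [145.3 149.6] 148.3
155 305 [151.4 156. ] 161.1
170 529 [157.8 166.3] 179.5
185 13 [163.1 165. ] 185.5
```

Request:
arm_command([
  [[0,0.02,0.74,-0.004,-0.002,-0.003,1],[0.01,0.02,0.74,-0.003,-0.002,-0.003,1],[0,0,0.33,0,0,0,1],[0,0,0.33,0,0,0,1],[0,0,0.32,0,0,0,1],[0,0,0,0,0,0,1],[0,0,0,0,0,0,0.1],[0,0,0,0,0,0,0.1],[0,0,0,0,0,0,0.1],[0,0,0,0,0,0,0.1],[0,0,0,0,0,0,0.1],[0,0,0,0,0,0,0.1],[0,0,0,0,0,0,0.1]],
], grip_force=25)

```text
clock: 7.1
eef_pos: [0.4932, -0.3739, 0.0231]
tool_rot: [3.067, 0.674, -0.001]
contact_force: [0.2, 1.0, -0.7]
finger_gap: 0.0394
grasp_force: 0.0
```

```bash
python3 - <<'E'
from h import *
st()
s=ctrl.get_state();p=s['eef_pos'];Y=24.5;D=down(-3.3)
plan([(p+[0,0,.06],down(Y),.03),(p+[0.02,.05,.2],down(Y)),(pw(0,44,240),D)],.1)
E
```

```text
{'clock': 7.1, 'eef_pos': [0.4932, -0.3739, 0.0231], 'contact_force': [0.2048, 1.0093, -0.7497], 'finger_gap': 0.0394, 'grasp_force': 0.0, 'joint_positions': [-0.7755, 0.4346, 1.6833, -0.0011, 1.0231, 0.3631]} yaw 24.79 tilt 0.06 press [ -39.6 -384.2   23.1]
16 end [0.557  0.0512 0.2402] [-3.14  0.09 -0.  ]
[[-0,0,-0.6,0,0,0.003,0.1],[-0,0,-0.6,0.001,0.001,0.002,0.1],[0.19,-0.19,-0.7,-0,-0,0,0.1],[0.2,-0.18,-0.7,-0,-0,0,0.1],[0.19,-0.19,-0.7,-0,-0,0,0.1],[0.2,-0.18,-0.7,-0,-0,0,0.1],[0.39,-0.65,-0.03,-0,-0,0.049,0.1],[0.36,-0.66,-0.03,-0,-0,0.048,0.1],[0.33,-0.68,-0.03,-0,-0,0.049,0.1],[0.29,-0.7,-0.04,-0,-0,0.048,0.1],[0.26,-0.71,-0.03,-0,-0,0.049,0.1],[0.22,-0.72,-0.04,-0,-0,0.048,0.1],[0.19,-0.73,-0.03,-0,-0,0.049,0.1],[0.15,-0.74,-0.04,-0,-0,0.048,0.1],[0.12,-0.75,-0.03,-0,-0,0.049,0.1],[0.08,-0.75,-0.04,-0,-0,0.048,0.1]]
```

Request:
arm_command([
  [[0,0,0,0,0,0,0],[0,0,0,0,0,0,0],[0,0,0,0,0,0,0],[0,0,0,0,0,0,0],[0,0,0,0,0,0,0]],
], grip_force=25)

```text
clock: 7.6
eef_pos: [0.4932, -0.3739, 0.023]
tool_rot: [3.067, 0.674, -0.001]
contact_force: [0.1, 0.0, -0.4]
finger_gap: 0.0259
grasp_force: 25.0
```

Gripped at 25.9 mm, which matches the shaft width. Next I'll lift and carry it over.

Request:
arm_command([
  [[0,0,-0.4,0,0,0.003,0],[0,0,-0.6,0,0,0.002,0],[0.19,-0.19,-0.7,0,0,0,0],[0.2,-0.18,-0.7,0,0,0,0],[0.19,-0.19,-0.7,0,0,0,0],[0.2,-0.18,-0.8,0,0,0,0],[0.39,-0.65,-0.1,0,0,0.049,0],[0.36,-0.66,-0.1,0,0,0.048,0],[0.33,-0.68,-0.03,0,0,0.049,0],[0.29,-0.7,-0.04,0,0,0.048,0],[0.26,-0.71,-0.03,0,0,0.049,0],[0.22,-0.72,-0.04,0,0,0.048,0],[0.19,-0.73,-0.03,0,0,0.049,0],[0.15,-0.74,-0.04,0,0,0.048,0],[0.12,-0.75,-0.03,0,0,0.049,0],[0.08,-0.75,-0.04,0,0,0.048,0],[0,0,0,0,0,0,0],[0,0,0,0,0,0,0]],
])

```text
clock: 9.4
eef_pos: [0.5568, 0.0522, 0.2413]
tool_rot: [3.139, -0.086, -0.001]
contact_force: [-0.8, 0.4, -1.1]
finger_gap: 0.0253
grasp_force: 25.0
```

```bash
python3 - <<'E'
from h import *
st();p,d=snap('top','top2')
cv2.imwrite('pics/c2.png',cv2.resize(p[110:290,240:480,::-1],(800,600),interpolation=cv2.INTER_CUBIC))
D=down(-3.3)
plan([(pw(0,45,160),D),(pw(0,45,72),D,.02)],0)
E
```

```text
{'clock': 9.4, 'eef_pos': [0.5568, 0.0522, 0.2413], 'contact_force': [-0.7949, 0.385, -1.1345], 'finger_gap': 0.0253, 'grasp_force': 24.9997, 'joint_positions': [-0.0467, 0.0594, 1.6903, -0.0015, 1.3928, 1.5789]} yaw -3.12 tilt 0.1 press [ -0.4  44.8 241.3]
8 end [0.5573 0.0522 0.0718] [-3.14   0.091 -0.   ]
[[0,-0.01,0.54,0.001,0,0.001,0],[0,-0.01,0.54,0,0,0,0],[0.01,-0,0.55,0.001,0.001,0.001,0],[-0,-0,0.35,-0,-0,-0,0],[-0,-0,0.35,-0,-0,-0,0],[-0,-0,0.35,-0,-0,-0,0],[-0,-0,0.35,-0,-0,-0,0],[-0,-0,0.36,-0,-0,-0,0]]
```

View pics/c2.png

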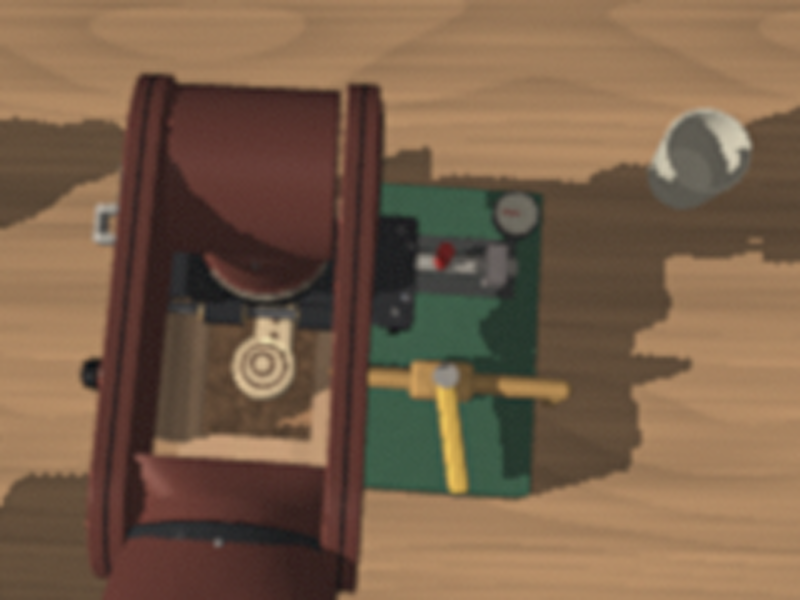

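The picture shows the neck held along the press x axis over the bed, with the scroll at (263,365). The rail and the lid allow the neck to go just below the rim before I release it.

Request:
arm_command([
  [[0,0.02,0.5,0,0,0.001,0],[0,0.02,0.5,0,0,0.001,0],[0,0,0.5,0,0,0.001,0],[0,0,0.5,0,0,0,0],[0,0,0.4,0,0,0,0],[0,0,0.3,0,0,0,0],[0,0,0.3,0,0,0,0],[0,0,0.3,0,0,0,0],[0,0,0,0,0,0,0],[0,0,0,0,0,0,0]],
])

```text
clock: 10.45
eef_pos: [0.557, 0.0492, 0.0766]
tool_rot: [3.139, -0.095, -0.001]
contact_force: [0.0, 0.8, -1.0]
finger_gap: 0.0258
grasp_force: 25.0
```

```bash
python3 - <<'E'
from h import *
st()
E
```

```text
{'clock': 10.45, 'eef_pos': [0.557, 0.0492, 0.0766], 'contact_force': [0.0444, 0.7652, -0.9965], 'finger_gap': 0.0258, 'grasp_force': 24.9997, 'joint_positions': [-0.0524, 0.2325, 1.827, -0.0012, 1.0826, 1.5792]} yaw -3.45 tilt 0.07 press [-0.1 41.8 76.6]
```

Request:
arm_command([
  [[0,0,0,0,0,0,0.4],[0,0,0,0,0,0,0.4],[0,0,0,0,0,0,0.4],[0,0,0,0,0,0,0.4],[0,0,-0.3,0,0,0,0.4],[0,0,-0.6,0,0,0,0.4],[0,0,-0.8,0,0,0,0.4],[0,0,-0.8,0,0,0,0.4],[0,0,-0.8,0,0,0,0.4],[0,-0.8,-0.4,0,0,-0.1,0.3],[0,-0.8,-0.2,0,0,-0.1,0.2],[0,-0.8,0,0,0,-0.1,0.1],[0,-0.8,0,0,0,-0.1,0],[0,-0.8,0,0,0,-0.1,0],[0,-0.8,0,0,0,-0.1,0],[0,0,0,0,0,0,0]],
])

```text
clock: 12.05
eef_pos: [0.5102, 0.2859, 0.2727]
tool_rot: [-3.024, -0.849, -0.0]
contact_force: [-0.0, 0.1, 0.2]
finger_gap: 0.0004
grasp_force: 0.0
```

```bash
python3 - <<'E'
from h import *
st();p,d=snap('top','top3')
cv2.imwrite('pics/c3.png',cv2.resize(p[110:290,240:480,::-1],(800,600),interpolation=cv2.INTER_CUBIC))
E
```

```text
{'clock': 12.05, 'eef_pos': [0.5102, 0.2859, 0.2727], 'contact_force': [-0.0053, 0.0515, 0.1734], 'finger_gap': 0.0004, 'grasp_force': 0.0, 'joint_positions': [0.3753, 0.1011, 1.5871, 0.0011, 1.4531, 1.3987]} yaw 31.36 tilt 0.06 press [-60.4 275.5 272.7]
```

View pics/c3.png

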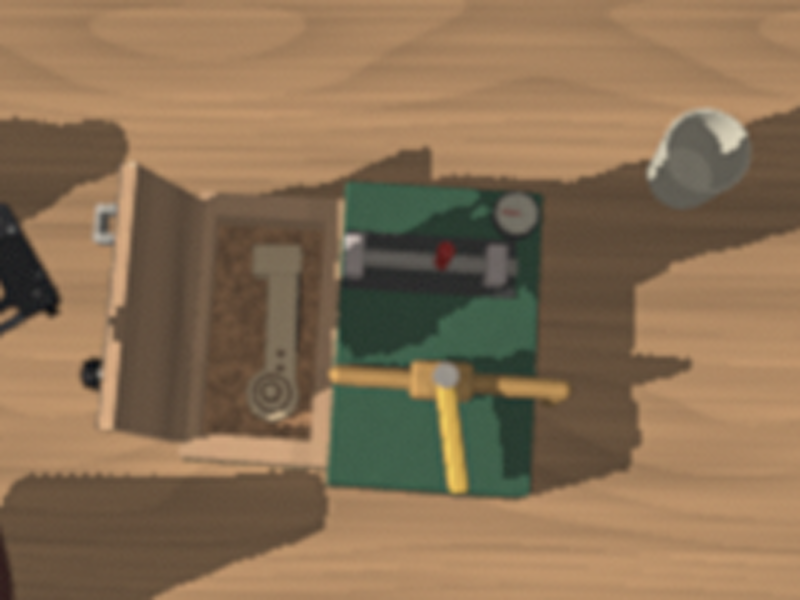

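The neck lies flat in the bed, from the heel at (277,260) to the scroll at (272,393). Next I'll shut the lid by sweeping closed fingers along an arc at press x = 0.

```bash
python3 - <<'E'
from h import *
D=down(86.7)
W=[(pw(0,250,262),D),(pw(0,225,166),D),(pw(0,195,166),D,.03),(pw(0,142,166),D,.02)]
for a in np.radians(np.arange(80,-1,-10)):
    W.append((pw(0,135-85*np.cos(a)+7*np.sin(a),78+85*np.sin(a)+7*np.cos(a)),D,.02))
plan(W,0)
E
```

```text
25 end [0.5577 0.0574 0.0852] [ 2.284e+00  2.157e+00 -1.000e-03]
[[0.09,0.13,0.03,0,0,-0.121,0],[0.07,0.14,0.03,0,0,-0.121,0],[0.05,0.15,0.03,0,0,-0.121,0],[0.04,0.16,0.02,0,0,-0.121,0],[0.02,0.16,0.03,0,0,-0.121,0],[-0,0.16,0.02,0,0,-0.122,0],[-0.02,0.16,0.03,0,0,-0.121,0],[-0.04,0.15,0.02,0.001,0,-0.122,0],[-0.17,-0,0.64,-0,0,0,0],[-0.17,-0,0.64,-0,0,0,0],[-0.16,-0,0.64,-0,0,0,0],[-0.3,-0,0,-0,0,0,0],[-0.3,-0,0,-0,0,0,0],[-0.35,-0,0,-0,0,0,0],[-0.36,-0,0,-0,0,0,0],[-0.35,-0,0,-0,0,0,0],[-0.3,-0,0.07,-0,0,0,0],[-0.29,-0,0.05,-0,0,0,0],[-0.28,-0,0.1,-0,0,0,0],[-0.26,-0,0.15,-0,0,0,0],[-0.22,-0,0.19,-0,0,0,0],[-0.19,-0,0.23,-0,0,0,0],[-0.15,-0,0.26,-0,0,0,0],[-0.1,-0,0.28,-0,0,0,0],[-0.05,-0,0.29,-0,0,0,0]]
```

Request:
arm_command([
  [[0.09,0.13,0.03,0,0,-0.121,0],[0.07,0.14,0.03,0,0,-0.121,0],[0.05,0.15,0.03,0,0,-0.121,0],[0.04,0.16,0.02,0,0,-0.121,0],[0.02,0.16,0.03,0,0,-0.121,0],[0,0.16,0.02,0,0,-0.122,0],[-0.02,0.16,0.03,0,0,-0.121,0],[-0.04,0.15,0.02,0,0,-0.122,0],[-0.17,0,0.64,0,0,0,0],[-0.17,0,0.64,0,0,0,0],[-0.16,0,0.64,0,0,0,0],[-0.3,0,0,0,0,0,0],[-0.3,0,0,0,0,0,0],[-0.35,0,0,0,0,0,0],[-0.36,0,0,0,0,0,0]],
])

```text
clock: 13.6
eef_pos: [0.567, 0.1644, 0.1693]
tool_rot: [2.286, 2.15, 0.01]
contact_force: [0.6, 4.9, 3.6]
finger_gap: 0.0005
grasp_force: 2.4
```

```bash
python3 - <<'E'
from h import *
st()
E
```

```text
{'clock': 13.6, 'eef_pos': [0.567, 0.1644, 0.1693], 'contact_force': [0.6315, 4.9332, 3.6188], 'finger_gap': 0.0005, 'grasp_force': 2.4323, 'joint_positions': [0.148, 0.1862, 1.6899, 0.0012, 1.2587, 0.2089]} yaw 86.48 tilt 0.39 press [  3.3 157.4 169.3]
```

Request:
arm_command([
  [[-0.35,0,0,0,0,0,0],[-0.3,0,0.07,0,0,0,0],[-0.29,0,0.05,0,0,0,0],[-0.28,0,0.1,0,0,0,0],[-0.26,0,0.15,0,0,0,0],[-0.22,0,0.19,0,0,0,0],[-0.19,0,0.23,0,0,0,0],[-0.15,0,0.26,0,0,0,0],[-0.1,0,0.28,0,0,0,0],[-0.05,0,0.2,0,0,0,0],[0,0,0.06,0,0,0,0],[0,0,0,0,0,0,0]],
])

```text
clock: 14.8
eef_pos: [0.5568, 0.0544, 0.0854]
tool_rot: [-2.287, -2.153, 0.007]
contact_force: [-4.6, -1.8, 9.5]
finger_gap: 0.0005
grasp_force: 4.8
```

```bash
python3 - <<'E'
from h import *
st()
E
```

```text
{'clock': 14.8, 'eef_pos': [0.5568, 0.0544, 0.0854], 'contact_force': [-4.6152, -1.774, 9.5145], 'finger_gap': 0.0005, 'grasp_force': 4.769, 'joint_positions': [-0.042, 0.2231, 1.8192, -0.0029, 1.1029, 0.0198]} yaw 86.54 tilt 0.26 press [-0.6 47.1 85.4]
```

Request:
arm_command([
  [[0,0,0.05,0,0,0,0],[0,0,0.05,0,0,0,0],[0,0,0,0,0,0,0]],
])

```text
clock: 15.1
eef_pos: [0.5569, 0.0544, 0.0851]
tool_rot: [-2.286, -2.154, 0.008]
contact_force: [-22.1, -1.8, 42.5]
finger_gap: 0.0003
grasp_force: 21.5
```

```bash
python3 - <<'E'
from h import *
D=down(86.7);p=ctrl.get_state()['eef_pos']
plan([(np.r_[p[:2],.20],D),(pw(60,-122,200),D)],0)
E
```

```text
8 end [ 0.6079 -0.118   0.2001] [ 2.285  2.156 -0.   ]
[[-0,-0,-0.77,-0.001,0.001,-0.001,0],[-0,-0,-0.76,-0.002,0.001,-0.001,0],[-0.01,-0.01,-0.77,-0.001,0.001,-0,0],[-0.68,0.24,0,-0,0,-0,0],[-0.67,0.24,0,-0,0,-0,0],[-0.68,0.25,0,-0,0,-0,0],[-0.67,0.24,0,-0,0,-0,0],[-0.68,0.25,0,-0,0,-0,0]]
```

Request:
arm_command([
  [[0,0,-0.77,0,0.001,-0.001,0],[0,0,-0.76,0,0.001,-0.001,0],[0,0,-0.77,0,0.001,0,0],[-0.68,0.24,0,0,0,0,0],[-0.67,0.24,0,0,0,0,0],[-0.68,0.25,0,0,0,0,0],[-0.67,0.24,0,0,0,0,0],[-0.68,0.25,0,0,0,0,0],[0,0,0,0,0,0,0],[0,0,0,0,0,0,0]],
])

```text
clock: 16.1
eef_pos: [0.608, -0.1177, 0.1935]
tool_rot: [-2.284, -2.15, 0.001]
contact_force: [-0.6, 0.4, 0.7]
finger_gap: 0.0005
grasp_force: 0.0
```

```bash
python3 - <<'E'
from h import *
st();snap('side','side4');p,d=snap('top','top4')
a=cv2.imread('pics/side4.png')[160:290,260:420]
b=p[130:270,270:440,::-1]
cv2.imwrite('pics/c4.png',np.hstack([cv2.resize(a,(400,325),interpolation=cv2.INTER_CUBIC),cv2.resize(b,(395,325),interpolation=cv2.INTER_CUBIC)]))
P=wp(cloud('side','side4'))
k=(abs(P[:,0])<35)&(P[:,1]>10)&(P[:,1]<115)&(P[:,2]>60)&(P[:,2]<95);Q=P[k]
print('lid plane',np.linalg.lstsq(np.c_[Q[:,1],np.ones(len(Q))],Q[:,2],rcond=None)[0],len(Q))
E
```

```text
{'clock': 16.1, 'eef_pos': [0.608, -0.1177, 0.1935], 'contact_force': [-0.6413, 0.4016, 0.6767], 'finger_gap': 0.0005, 'grasp_force': 0.0, 'joint_positions': [-0.3194, 0.2394, 1.5804, 0.0018, 1.3257, -0.2593]} yaw 86.53 tilt 0.24 press [  60.3 -121.8  193.5]
lid plane [-8.18894811e-03  7.13975269e+01] 323
```

View pics/c4.png

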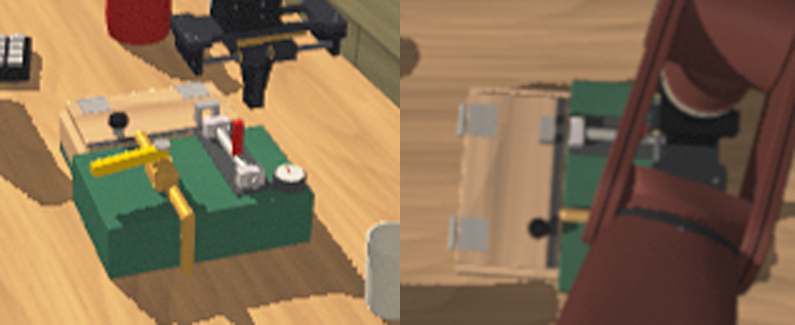

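The lid is shut and level. The side crop shows the red bolt post at (237,135) and the fingers behind it. Now I'll lower and push the bolt.

Request:
arm_command([
  [[0,0,0.55,0,0,0,0],[0,0,0.55,0,0,0,0],[0,0,0.45,0,0,0,0],[0,0,0,0,0,0,0],[0.2,0,0,0,0,0,0],[0.2,0,0,0,0,0,0],[0.2,0,0,0,0,0,0],[0.2,0,0,0,0,0,0],[0.2,0,0,0,0,0,0],[0.2,0,0,0,0,0,0]],
])

```text
clock: 17.2
eef_pos: [0.6129, -0.0566, 0.1187]
tool_rot: [-2.286, -2.155, -0.003]
contact_force: [-0.1, -3.2, 1.2]
finger_gap: 0.0006
grasp_force: 1.6
```

```bash
python3 - <<'E'
from h import *
st()
E
```

```text
{'clock': 17.2, 'eef_pos': [0.6129, -0.0566, 0.1187], 'contact_force': [-0.0835, -3.1722, 1.1662], 'finger_gap': 0.0006, 'grasp_force': 1.6109, 'joint_positions': [-0.2209, 0.3009, 1.6539, 0.0017, 1.1859, -0.1627]} yaw 86.63 tilt 0.1 press [ 61.8 -60.6 118.7]
```

Request:
arm_command([
  [[0.12,0,0,0,0,0,0],[0.1,0,0,0,0,0,0],[0.08,0,0,0,0,0,0],[0.06,0,0,0,0,0,0],[0,0,0,0,0,0,0]],
])

```text
clock: 17.7
eef_pos: [0.6132, -0.0417, 0.1179]
tool_rot: [2.285, 2.154, -0.004]
contact_force: [-2.0, -10.9, 2.5]
finger_gap: 0.0004
grasp_force: 5.3
```

Request:
arm_command([
  [[0.04,0,0,0,0,0,0],[0.04,0,0,0,0,0,0],[0,0,0,0,0,0,0]],
])

```text
clock: 18.0
eef_pos: [0.6132, -0.0414, 0.1179]
tool_rot: [2.284, 2.151, -0.01]
contact_force: [-2.8, -23.0, 1.8]
finger_gap: 0.0004
grasp_force: 10.9
```

```bash
python3 - <<'E'
from h import *
st()
E
```

```text
{'clock': 18.0, 'eef_pos': [0.6132, -0.0414, 0.1179], 'contact_force': [-2.8468, -23.03, 1.8175], 'finger_gap': 0.0004, 'grasp_force': 10.9297, 'joint_positions': [-0.1914, 0.3013, 1.6552, -0.0084, 1.1851, -0.1283]} yaw 86.56 tilt 0.44 press [ 61.2 -45.4 117.9]
```

The bolt is hard against its stop: 23 N, with the post at about y -30. Next is the cock handle.

```bash
python3 - <<'E'
from h import *
D=down(86.7);p=ctrl.get_state()['eef_pos'];t=np.radians(86.7);q=p-.02*np.array([np.cos(t),np.sin(t),0])
plan([(q,D,.03),(np.r_[q[:2],.175],D),(pw(-110,-58,175),D)],0)
# arc
W=[]
for th in np.arange(0,91,9):
    a=np.radians(th+180);u=np.array([np.cos(a),np.sin(a)]);tt=np.array([-u[1],u[0]])
    c=np.array([-40,-90])+70*u-15.4*tt
    W.append((pw(c[0],c[1],117),down(86.7+th)))
plan(W,0,vmax=.03,start=(pw(-110,-58,117),D))
E
```

```text
8 end [ 0.4417 -0.0445  0.1751] [-2.285 -2.156 -0.   ]
[[-0.4,0,0,-0.001,0.008,-0.002,0],[0,0,-0.57,-0,-0,-0,0],[0,0,-0.57,-0,-0,-0,0],[0.03,-0.68,0,-0,-0,-0,0],[0.03,-0.69,0,-0,-0,-0,0],[0.03,-0.68,0,-0,-0,-0,0],[0.03,-0.69,0,-0,-0,-0,0],[0.02,-0.68,0,-0,-0,-0,0]]
21 end [ 0.4905 -0.1494  0.117 ] [0.09 3.14 0.  ]
[[-0.33,0,0,0,0,0,0],[-0.11,-0.02,0,0,0,-0.079,0],[-0.11,-0.02,0,0,0,-0.078,0],[-0.11,-0.02,0,0,0,-0.079,0],[-0.12,-0.02,0,0,0,-0.078,0],[-0.11,-0.02,0,0,0,-0.079,0],[-0.11,-0.02,0,0,0,-0.078,0],[-0.11,-0.01,0,0,0,-0.079,0],[-0.11,-0.03,0,0,0,-0.078,0],[-0.11,-0.01,0,0,0,-0.079,0],[-0.11,-0.03,0,0,0,-0.078,0],[-0.11,-0.01,0,0,0,-0.079,0],[-0.11,-0.03,0,0,0,-0.078,0],[-0.11,-0.01,0,0,0,-0.079,0],[-0.11,-0.03,0,0,0,-0.079,0],[-0.11,-0.01,0,0,0,-0.078,0],[-0.11,-0.03,0,0,0,-0.079,0],[-0.11,-0.01,0,0,0,-0.078,0],[-0.11,-0.03,0,0,0,-0.079,0],[-0.11,-0.01,0,0,0,-0.078,0],[-0.12,-0.03,0,0,0,-0.079,0]]
```

Request:
arm_command([
  [[-0.5,0,0,0,0.008,-0.002,0],[0,0,-0.57,0,0,0,0],[0,0,-0.57,0,0,0,0],[0.05,-0.68,0,0,0,0,0],[0.04,-0.69,0,0,0,0,0],[0.04,-0.68,0,0,0,0,0],[0.04,-0.69,0,0,0,0,0],[0.02,-0.68,0,0,0,0,0],[0,0,0,0,0,0,0],[0,0,0,0,0,0,0]],
])

```text
clock: 19.0
eef_pos: [0.4421, -0.0411, 0.1751]
tool_rot: [-2.279, -2.152, -0.013]
contact_force: [0.6, -0.4, 0.5]
finger_gap: 0.0004
grasp_force: 0.0
```

```bash
python3 - <<'E'
from h import *
st();snap('side','side5')
cv2.imwrite('pics/c5.png',cv2.resize(cv2.imread('pics/side5.png')[170:280,270:410],(764,600),interpolation=cv2.INTER_CUBIC))
E
```

```text
{'clock': 19.0, 'eef_pos': [0.4421, -0.0411, 0.1751], 'contact_force': [0.604, -0.4073, 0.5472], 'finger_gap': 0.0004, 'grasp_force': 0.0, 'joint_positions': [-0.2788, -0.1756, 2.0419, 0.0111, 1.2767, -0.2247]} yaw 86.72 tilt 0.61 press [-109.7  -54.9  175.1]
```

View pics/c5.png

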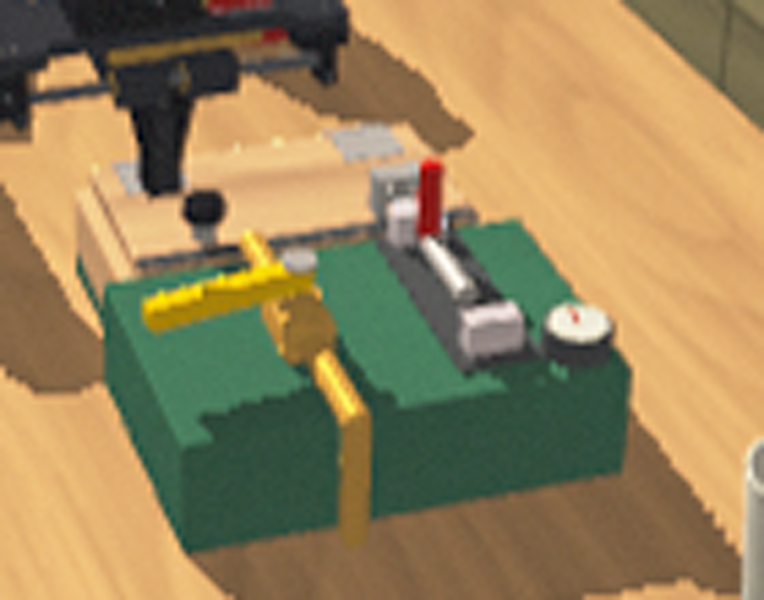

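The bolt post at (430,195) now stands next to the front guide and keeper, so it is home. The yellow handle at (215,295) is still across the pipe. Now I'll lower and turn it.

Request:
arm_command([
  [[0,0,0.4,0,0,0,0],[0,0,0.4,0,0,0,0],[0,0,0.36,0,0,0,0],[0,0,0,0,0,0,0],[-0.2,0,0,0,0,0,0],[-0.19,0,0,0,0,0,0],[-0.11,-0.02,0,0,0,-0.079,0],[-0.11,-0.02,0,0,0,-0.078,0],[-0.11,-0.02,0,0,0,-0.079,0],[-0.12,-0.02,0,0,0,-0.078,0],[-0.11,-0.02,0,0,0,-0.079,0],[-0.11,-0.02,0,0,0,-0.078,0],[-0.11,-0.02,0,0,0,-0.079,0],[-0.11,-0.02,0,0,0,-0.078,0],[-0.11,-0.02,0,0,0,-0.079,0],[-0.11,-0.02,0,0,0,-0.078,0]],
])

```text
clock: 20.65
eef_pos: [0.4481, -0.1156, 0.1175]
tool_rot: [-1.28, -2.866, -0.017]
contact_force: [-1.0, 3.9, 1.5]
finger_gap: 0.0007
grasp_force: 1.7
```

```bash
python3 - <<'E'
from h import *
st()
E
```

```text
{'clock': 20.65, 'eef_pos': [0.4481, -0.1156, 0.1175], 'contact_force': [-1.006, 3.9426, 1.5019], 'finger_gap': 0.0007, 'grasp_force': 1.6965, 'joint_positions': [-0.4309, -0.0518, 2.0465, 0.0116, 1.1498, -1.1663]} yaw 131.87 tilt 0.63 press [ -99.4 -128.9  117.5]
```

Request:
arm_command([
  [[-0.11,-0.02,0,0,0,-0.079,0],[-0.11,-0.02,0,0,0,-0.078,0],[-0.11,-0.02,0,0,0,-0.079,0],[-0.11,-0.02,0,0,0,-0.079,0],[-0.11,-0.02,0,0,0,-0.078,0],[-0.11,-0.02,0,0,0,-0.079,0],[-0.11,-0.02,0,0,0,-0.078,0],[-0.11,-0.02,0,0,0,-0.079,0],[-0.11,-0.02,0,0,0,-0.078,0],[-0.12,-0.02,0,0,0,-0.079,0],[-0.04,0,0,0,0,0,0],[0,0,0,0,0,0,0]],
])

```text
clock: 21.85
eef_pos: [0.4879, -0.1492, 0.1162]
tool_rot: [-0.088, -3.128, -0.019]
contact_force: [-21.9, 3.3, 14.5]
finger_gap: 0.0005
grasp_force: 11.1
```

```bash
python3 - <<'E'
from h import *
st()
E
```

```text
{'clock': 21.85, 'eef_pos': [0.4879, -0.1492, 0.1162], 'contact_force': [-21.9267, 3.3235, 14.4986], 'finger_gap': 0.0005, 'grasp_force': 11.0641, 'joint_positions': [-0.4553, 0.0771, 1.9188, 0.0064, 1.1614, -1.9723]} yaw 176.77 tilt 0.96 press [ -57.7 -160.2  116.2]
```

Request:
arm_command([
  [[0.2,0,-0.1,0,0,0,0],[0.3,0,-0.3,0,0,0,0],[0.3,0,-0.8,0,0,0,0],[0.8,0,-0.8,0,0,0,0],[0.8,0,-0.3,0,0,0,0],[0.8,0,0,0,0,0,0],[0,-0.8,0,0,0,0,0],[0,-0.8,0,0,0,0,0],[0,0,0,0,0,0,0],[0,0,0,0,0,0,0]],
])

```text
clock: 22.85
eef_pos: [0.3328, -0.2225, 0.2266]
tool_rot: [0.094, 3.139, 0.014]
contact_force: [1.0, 1.3, 0.0]
finger_gap: 0.0005
grasp_force: 0.0
```

```bash
python3 - <<'E'
from h import *
st();snap('side','side6');p,d=snap('top','top6')
a=cv2.imread('pics/side6.png')[180:280,280:400]
b=p[150:270,275:425,::-1]
cv2.imwrite('pics/c6.png',np.hstack([cv2.resize(a,(400,333),interpolation=cv2.INTER_CUBIC),cv2.resize(b,(400,333),interpolation=cv2.INTER_CUBIC)]))
E
```

```text
{'clock': 22.85, 'eef_pos': [0.3328, -0.2225, 0.2266], 'contact_force': [1.0347, 1.3109, 0.0221], 'finger_gap': 0.0005, 'grasp_force': 0.0, 'joint_positions': [-0.7933, -0.3425, 2.0762, 0.0077, 1.413, -2.3056]} yaw 176.58 tilt 0.52 press [-208.4 -242.2  226.6]
```

View pics/c6.png

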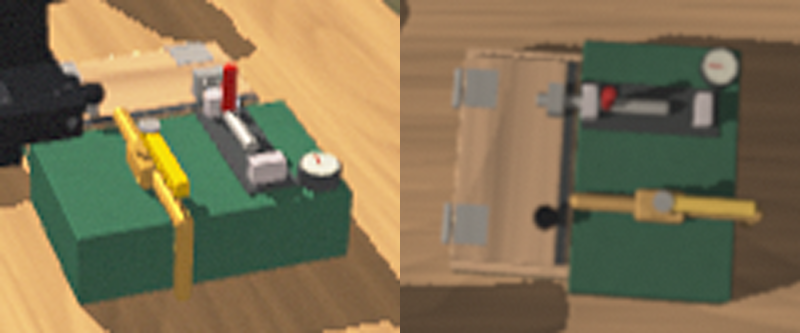

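The lid is bolted, with the post at (610,97), and the handle lies along the pipe from (663,201) to (755,209). I'll measure its angle and the bolt position more precisely.

```bash
python3 - <<'E'
from h import *
p=cv2.imread('pics/top6.png');P=None
c=ctrl.get_calibration('top');d=np.load('pics/top6.npy')
h=cv2.cvtColor(p,cv2.COLOR_BGR2HSV)
def pts(m,z): 
    v,u=np.nonzero(m);return wp(np.array([w('top',d,a,b,z) for a,b in zip(u,v)]))
# height map
K=c['camera_matrix'];E=np.linalg.inv(c['extrinsics']);V,U=np.mgrid[0:400,0:640]
X=wp((np.stack([(U-K[0,2])/K[0,0]*d,(V-K[1,2])/K[1,1]*d,d,np.ones_like(d)],-1)@E.T)[...,:3])
m=(X[...,2]>112)&(X[...,2]<130)&(X[...,0]<0)&(X[...,0]>-80)&(X[...,1]<-105)&(X[...,1]>-185)
Q=pts(m,.124);l=np.polyfit(Q[:,1],Q[:,0],1);print('handle n',m.sum(),'slope deg',np.degrees(np.arctan(l[0])),'x at -90',np.polyval(l,-90),'ymin',Q[:,1].min())
r=(h[...,1]>150)&((h[...,0]<6)|(h[...,0]>172))&(X[...,0]>30)&(X[...,0]<90)&(X[...,1]<20)&(X[...,1]>-110)&(abs(X[...,1])<110)
print('red',r.sum(),np.percentile(X[r],[5,50,95],axis=0).round(1))
# press yaw from deck edges: green mask
g=(h[...,0]>60)&(h[...,0]<90)&(h[...,1]>90)&(X[...,2]>66)&(X[...,2]<82)&(abs(X[...,0])<150)
G=pts(g,.074)
for lo in range(-160,-10,30):
    k=G[(G[:,1]>lo)&(G[:,1]<lo+30)];print(lo,k[:,0].min().round(1),k[:,0].max().round(1))
for lo in range(-120,120,40):
    k=G[(G[:,0]>lo)&(G[:,0]<lo+40)];print('x',lo,k[:,1].min().round(1),k[:,1].max().round(1))
E
```

```text
handle n 163 slope deg -0.6868221970749925 x at -90 -41.4386773315031 ymin -182.44982490336335
red 30 [[ 53.7 -34.6  79. ]
 [ 58.6 -28.6 135.5]
 [ 78.3 -24.2 139.1]]
-160 -126.6 40.0
-130 -126.8 125.2
-100 -126.1 124.5
-70 -126.2 122.9
-40 -126.2 125.4
x -120 -162.9 -4.8
x -80 -163.5 -3.8
x -40 -162.0 -4.5
x 0 -163.2 -5.7
x 40 -161.9 -154.0
x 80 -122.2 -4.3
```

```bash
python3 -c "
from rig import ctrl
print(ctrl.close_job())"
```

```text
the job is handed in; nothing more can be done
None
```

The job is handed in: the neck is in the bed, the lid is shut with the bolt hard against its stop, and after that the cock was turned to its stop along the pipe. I saw no contact with the cup, flask or punch case but did not re-measure them at the end, and the judge's result isn't shown to me.

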